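# Draw the wedge from under the wash-tank cover and put it in the basket

## Robot

A 7-joint arm with a two-finger parallel gripper is mounted at the origin on the work surface. World frame = base frame: x ahead of the robot, y to its left, z up, the work surface at z = 0. Lengths are in m, angles in rad, forces in N, time in s.
With the tool pointing down it reaches from about 0.425 to 0.925 m from the base axis. Payload 6.8 kg.
Tool frame: the origin (TCP) lies on the front face of the gripper's body, between the roots of the fingers; the fingertips stand 73 mm ahead of it and the grasp point (between the pads) lies 54 mm ahead of it (env.nose_length is the distance from the TCP to the fingertips, in m); z points along the fingers, y is the direction in which the jaws open and shut (so a half turn about z gives the same grasp; the last joint's range is limited). The gripper opens to 85 mm and grips with 20 to 120 N. Pads are 22 mm wide; open, the fingers measure 114 mm over their backs; the gripper's body (76 mm by 85 mm) begins 54 mm behind the grasp point. The pads swing forward as they close: fully open they stand 13 mm farther back than shut.
Start: joints at [-1.259, 0.477, 0.022, 1.555, -0.011, 1.109, -0.083], TCP at [0.275, 0.616, 0.304] pointing down, gripper open.
Joint ranges: [-2.96, 2.96], [-0.34, 2.1], [-1.41, 1.46], [0.24, 2.44], [-1.37, 4.51], [0.17, 1.92], [-2.96, 2.96]. Speed limits (rad/s): [2.39, 2.39, 3.14, 3.14, 3.14, 3.14, 3.14].

## Interface

Orientations are given as a unit quaternion [w, x, y, z].
In Python, from cell import env, kin, camera, calibration, job gives the robot as it stands. The module is installed in compiled form; this text tells all that it offers. Calls block until the motion is done:
- env.reach(position, orientation): joint-space move of the TCP to a pose.
- env.movel(position, velocity=0.15, rot=None, stop_force=None): straight line of the TCP; rot=None keeps the orientation; velocity is the mean speed in m/s. With stop_force (N) it stops when the force on the tool has changed by that much, and returns True; else False.
- env.goto_joints(angles): joint-space move.
- env.grip(opening, f_grip=None): finger opening in m; f_grip is the grip in N (None keeps the last); returns when the fingers have stopped.
- env.dwell(seconds).
- kin.inverse_kinematics(position, orientation): joint angles nearest the present ones, or None.
- env.get_state(): the state.
- camera(name): name is "side" or "top" or "wrist"; returns (picture, depth): 384x512x3 uint8, blue, green, red; 384x512 float32, m along the optical axis (not along the pixel's ray), 0 where there is no reading.
- calibration(name): a dict with "fx", "fy", "cx", "cy" (pixels), "rvec" (rotation vector, rad) and "tvec" (3), from world to camera coordinates, as OpenCV has them. Camera axes: x right, y down, z forward; pixel columns grow to the right and rows downward; lengths in m; the calibration is good to about 2 mm. A picture is of the moment at which its call begins: read the wrist's pose just before it. calibration takes no time and is no camera call; for the wrist camera it gives the pose at the moment of the call.
A pose or a line that the arm cannot do raises env.PlanningError and nothing moves.
- job.job_done(): hands the job in, once; it reports no verdict.
The state is a dict: "time": time; "qpos": joint angles; "joint_velocities": joint speeds; "joint_torque": joint torques, N m; "tcp_pos": TCP position; "orientation": TCP orientation; "force": force on the tool from outside, world axes, zero at the start; "torque": the same for the moment, N m; "opening": finger opening in m.
Only numpy, scipy, OpenCV 4.12 (cv2) and the standard library are available. Lean on these libraries where they do the work, as an engineer would, in place of code of your own. Each camera call takes 0.05 s, during which the arm holds its last target. There are 200 camera calls.

## Task

Shut the heavy wooden cover of the wash tank: work the wedge back out from under its front edge in small tugs, stopping still for about a second after each so that the cover settles part-way down, and never pushing the cover up. Once the cover lies fully shut, lower the wedge gently into the upper tier of the white basket, without dropping it, and leave it lying inside. Leave the basket and the other things where they stand.

Things in the scene. Friction and masses are not known exactly. Their poses are not given: they have to be found in the camera images.
- tank: Fixed raised mouth of the wash tank, speckled granite look, 390 x 300 mm, flat top (ledge) 60 mm above the work surface. Origin: on the work surface, under the middle of the front edge of the shut cover. x points away from the robot towards the hinge, y along the front edge, z up. The front ledge reaches from x -130 to +40 mm, y from -150 to +150 mm.
- cover: The tank's cover, a heavy plank board 240 (x) x 250 x 22 mm, about 1.8 kg, hinged to the tank along its far edge. Origin: middle of the lower front edge; x points to the hinge. Shut, this edge is 61 mm above the work surface. It starts 84 to 96 mm up, resting on the wedge's slope, and sinks by its own weight as the wedge is drawn out against 5 to 20 N of friction.
- wedge_mid (a point): Plain wooden wedge, 150 mm long (x), 44 mm wide (y), 42 mm high at the thick end, lying on the front ledge, thin end under the cover. Point: middle of its length and width, 21 mm above its flat underside. x points from the thick end (-75 mm) to the thin end (+75 mm), z up. The top is level from x = -75 to -30 mm, then slopes down to 4 mm high at +75.
- wedge: The same wedge, 0.15 kg; origin in the middle of its underside, same axes. Sides parallel, good to grip across the 44 mm width at the thick end, of which 60 to 90 mm stand out in front of the cover at the start. It is clear once drawn straight back (along its -x) by some 60 to 90 mm.
- basket: Loose white plastic two-tier stacking basket, 260 (x) x 200 (y) x 170 mm high, 0.8 kg. Origin in the middle of its underside, z up. Upper tier: open at the top, floor surface 105 mm above the origin, rim at 170 mm, inside 250 x 190 mm, 5 mm walls. It stands to the left or the right of the tank's front.
- flowerpot: Bystander: empty terracotta flowerpot, 164 mm across the rim, 135 mm high; origin in the middle of its underside. It stands on the other side from the basket.
- dustpan: Bystander: green dustpan, pan 190 (x) x 160 mm with a 120 mm handle beyond it along +x, 55 mm high; origin in the middle of its open front lip.
- strainer: Bystander: steel tea strainer, bowl 80 mm across and 32 mm high with a handle reaching 165 mm along +x; origin under the bowl.
- clothespin: Bystander: black clothespin, 80 x 13 x 16 mm, lying on the tank's left (+y) rim beside the cover; origin in the middle of its underside.
There are look-alikes about, which are no part of the job. Of the things shaped like the wedge, the wooden one is meant.

How it is judged:
On the way, in this order (a step that is already met when the one before it is completed fails the run):
1. the wedge has been drawn part of the way and held still, and the cover has come down with it but still rests on it (distance of wedge from where it was at the start of the episode above 0.012 m and height (world z) of cover between 0.065 and 0.085 m and linear speed of each of wedge, cover below 0.006 m/s and height (world z) of wedge below 0.07 m), for 0.3 s.
2. the cover lies shut, the wedge out from under it (height (world z) of cover below 0.063 m), for 0.2 s.
At the end, for the whole second after the job is handed in: The cover is shut (front edge under 63 mm), and the wedge lies still inside the upper tier of the standing basket: its middle within 110 mm along x and 80 mm along y of the basket's middle and 105 to 150 mm above the basket's underside (so below the rim) (height (world z) of cover below 0.063 m and x of wedge_mid in the frame of basket between -0.11 and 0.11 m and y of wedge_mid in the frame of basket between -0.08 and 0.08 m and z of wedge_mid in the frame of basket between 0.105 and 0.15 m and angle between basket's own z axis and vertical below 0.1 rad and linear speed of wedge below 0.02 m/s); the robot touches nothing.
It fails at once if the cover is pushed up higher than the wedge held it (height (world z) of cover above 0.102 m).
It fails at once if the wedge is pressed hard on the basket (contact force between wedge and basket above 35 N).
It fails at once if the wedge is dropped or thrown (moves fast while out of the fingers) (contact force between the fingers and wedge below 0.2 N and linear speed of wedge above 0.55 m/s).
It fails at once if the basket is shifted by more than 40 mm (distance of basket from where it was at the start of the episode above 0.04 m).
It fails at once if a bystander (flowerpot, dustpan, strainer, clothespin) is moved by more than 30 mm (distance of any of flowerpot, dustpan, strainer, clothespin from where it was at the start of the episode above 0.03 m).
It also fails if it takes over 58 s, if anything falls off the work surface, if the arm or the gripper's body presses on something with over 40 N, if the wrist force passes 120 N, or if a joint passes its speed limit or range.

## Working session

There is one attempt and no reset: what is moved stays moved. The work goes in short steps, each a Python script; the robot and the scene stay as the last script left them, time stands still between calls to the robot, and variables do not carry over. Pictures are saved under pics/ and viewed, about 8 in all and at most 12, crops included, and the job is handed in when it is done.

```bash
mkdir -p pics; cat > h.py <<'E'
import numpy as np, cv2
from cell import env, kin, camera, calibration, job
def cal(n):
    c=calibration(n); R=cv2.Rodrigues(np.array(c["rvec"],float))[0]; return c,R,np.array(c["tvec"],float).ravel()
def cloud(n,C,d):
    c,R,t=C; v,u=np.indices(d.shape)
    P=np.stack([(u-c["cx"])/c["fx"]*d,(v-c["cy"])/c["fy"]*d,d],-1)
    return (P-t)@R
def ray(C,u,v,z):
    c,R,t=C; r=R.T@np.array([(u-c["cx"])/c["fx"],(v-c["cy"])/c["fy"],1]); o=-R.T@t
    return o+r*(z-o[2])/r[2]
E
python3 - <<'E'
from h import *
for n in("top","side"):
    C=cal(n); p,d=camera(n); np.savez(n+".npz",p=p,d=d,P=cloud(n,C,d)); cv2.imwrite(f"pics/{n}1.png",p)
    print(n,-C[1].T@C[2])
print(env.get_state())
E
```

```text
top [ 0.26799755 -0.0177126   1.53190447]
side [0.38376147 0.72358953 0.61866736]
{'time': 0.1, 'qpos': array([-1.25912056,  0.47770298,  0.02234978,  1.55632695, -0.01150168,
        1.10928755, -0.08309813]), 'joint_velocities': array([ 0.00071652, -0.00300674, -0.00024251, -0.00248162,  0.00024334,
        0.0006096 ,  0.0002479 ]), 'joint_torque': array([ 4.89784550e-03, -5.97760105e+01,  1.61383934e+00, -2.81954420e+01,
        1.27958728e-02,  5.02384908e-03, -1.72630183e-05]), 'tcp_pos': array([0.27494121, 0.61602867, 0.30304349]), 'orientation': array([-1.08736800e-04,  2.08342809e-01,  9.78055539e-01, -7.90848339e-04]), 'force': array([-0.07087392,  0.18392502, -0.23628103]), 'torque': array([-0.0044592 ,  0.02332398,  0.02934353]), 'opening': 0.08544470285465194}
```

View pics/top1.png

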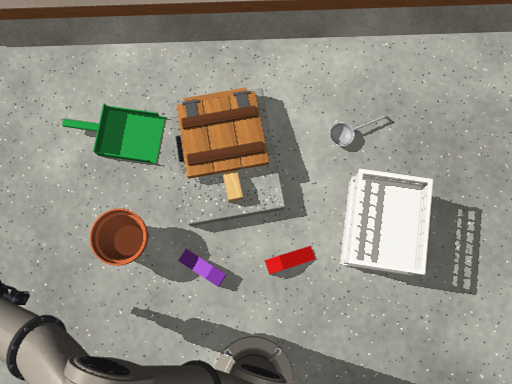

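View pics/side1.png

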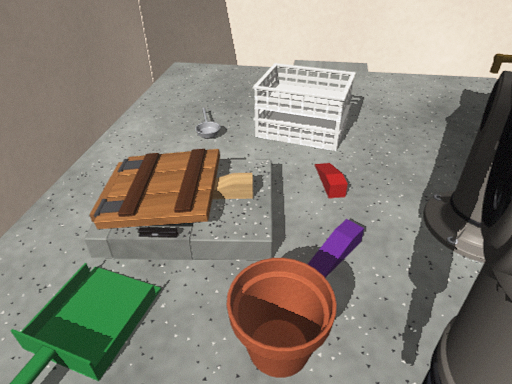

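The top view shows three wedge shapes: wooden at (233,186) under the cover, red at (290,260) and purple at (203,267). I choose the wooden one. The basket is at (388,222), to the robot's right, and the pot at (120,237).

```bash
python3 - <<'E'
from h import *
C=cal("top"); z=np.load("top.npz"); p,d,P=z["p"],z["d"],z["P"]
hsv=cv2.cvtColor(p,cv2.COLOR_BGR2HSV)
# wedge
roi=np.zeros(d.shape,bool); roi[165:208,212:255]=1
m=roi&(hsv[...,0]>10)&(hsv[...,0]<25)&(hsv[...,1]>80)&(hsv[...,2]>90)
Z=P[...,2]
print("px Z/hsv", [(v,np.round(P[v,232],3).tolist(),hsv[v,232].tolist()) for v in range(164,206,3)])
m2=m&(abs(Z-.102)<.008)
print("wedge top n",m2.sum(),P[m2].mean(0))
cn=max(cv2.findContours(m2.astype(np.uint8),0,1)[0],key=cv2.contourArea)
r=cv2.minAreaRect(cn); print([ray(C,*q,.102).round(4).tolist() for q in cv2.boxPoints(r)])
# cover: brown/orange high points
roi[:]=0; roi[85:182,172:272]=1
mc=roi&(hsv[...,0]<25)&(hsv[...,1]>80)&(Z>.07)
cn=max(cv2.findContours(mc.astype(np.uint8),0,1)[0],key=cv2.contourArea)
b=cv2.boxPoints(cv2.minAreaRect(cn)); print("cover",b.tolist(),[ray(C,*q,.1).round(3).tolist() for q in b])
# tank ledge
ml=(abs(Z-.06)<.006); ml[:, :170]=0; ml[:,300:]=0; ml[:80]=0;ml[240:]=0
cn=max(cv2.findContours(ml.astype(np.uint8),0,1)[0],key=cv2.contourArea)
b=cv2.boxPoints(cv2.minAreaRect(cn)); print("ledge",[ray(C,*q,.06).round(3).tolist() for q in b])
# basket rim
mb=(abs(Z-.17)<.012)&(np.indices(d.shape)[1]>320)&(np.indices(d.shape)[0]>140)
q=P[mb][:,:2].astype(np.float32); r=cv2.minAreaRect(q); print("basket",r,len(q),cv2.boxPoints(r).tolist())
mb=(abs(Z-.105)<.006)&(np.indices(d.shape)[1]>330)&(np.indices(d.shape)[0]>150); q=P[mb][:,:2].astype(np.float32); print("floor",cv2.minAreaRect(q),len(q))
mb=(Z>.06)&(np.indices(d.shape)[1]>320)&(np.indices(d.shape)[0]>150)
cv2.imwrite("pics/crop.png",np.hstack([cv2.resize(p[150:220,190:290],(400,280),interpolation=2),cv2.resize(p[160:280,335:455],(280,280),interpolation=2)]))
E
```

```text
px Z/hsv [(164, [0.623, 0.046, 0.103], [15, 166, 180]), (167, [0.611, 0.045, 0.113], [14, 168, 193]), (170, [0.607, 0.046, 0.093], [15, 164, 76]), (173, [0.599, 0.047, 0.088], [17, 121, 229]), (176, [0.589, 0.047, 0.093], [19, 116, 237]), (179, [0.578, 0.047, 0.1], [19, 116, 238]), (182, [0.569, 0.047, 0.098], [18, 119, 230]), (185, [0.559, 0.047, 0.101], [18, 120, 230]), (188, [0.551, 0.047, 0.098], [19, 118, 232]), (191, [0.541, 0.047, 0.105], [19, 118, 233]), (194, [0.531, 0.047, 0.108], [19, 119, 233]), (197, [0.523, 0.048, 0.105], [19, 117, 235]), (200, [0.519, 0.049, 0.075], [17, 126, 95]), (203, [0.512, 0.05, 0.06], [39, 14, 129])]
wedge top n 450 [0.57047035 0.05003069 0.10275937]
[[0.5882, 0.0747, 0.102], [0.5965, 0.0322, 0.102], [0.5236, 0.0182, 0.102], [0.5155, 0.0603, 0.102]]
cover [[173.08071899414062, 99.4642333984375], [255.16329956054688, 85.18899536132812], [270.8330383300781, 175.2899169921875], [188.75045776367188, 189.56515502929688]] [[0.834, 0.223, 0.1], [0.872, -0.031, 0.1], [0.586, -0.069, 0.1], [0.55, 0.176, 0.1]]
ledge [[0.836, 0.253, 0.06], [0.884, -0.056, 0.06], [0.496, -0.108, 0.06], [0.451, 0.187, 0.06]]
basket ((0.43363678455352783, -0.39339447021484375), (0.20991301536560059, 0.2695341110229492), 79.66915893554688) 1519 [[0.2822324335575104, -0.47248148918151855], [0.5473970770835876, -0.5208175182342529], [0.5850411653518677, -0.31430745124816895], [0.319876492023468, -0.26597142219543457]]
floor ((0.432539165019989, -0.39184504747390747), (0.19968920946121216, 0.259969562292099), 79.80401611328125) 4903
```

View pics/crop.png

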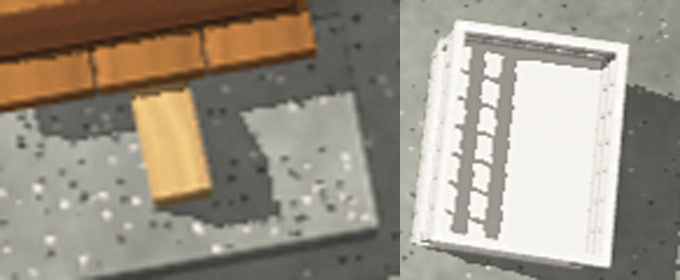

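Wooden wedge confirmed: the crop shows light wood emerging from under the cover. Its thick end is at about (0.5195, 0.039) with yaw 0.19, and 73 mm stands out, within the stated 60–90. The basket centre is (0.433, -0.393), yaw -0.18, and it measures 270x210 against the nominal 260x200. I'll hover and refine with the wrist camera.

```bash
cat >> h.py <<'E'
def down(a): return np.array([0,np.cos(a/2),np.sin(a/2),0])
E
python3 - <<'E'
from h import *
yaw=.185; ax=np.array([np.cos(yaw),np.sin(yaw)]); g=np.array([.5195,.0393])+.022*ax
b=np.array([.4335,-.3935])
for a in(yaw,yaw+np.pi): print(a,kin.inverse_kinematics([*g,.26],down(a)))
for a in(-.18,-.18+np.pi): print(a,kin.inverse_kinematics([*(b-.053*np.array([np.cos(-.18),np.sin(-.18)])),.3],down(a)))
env.reach([*g,.26],down(yaw+np.pi))
C=cal("wrist"); p,d=camera("wrist"); P=cloud("wrist",C,d); np.savez("wrist.npz",p=p,d=d,P=P); cv2.imwrite("pics/wrist1.png",p)
hsv=cv2.cvtColor(p,cv2.COLOR_BGR2HSV); Z=P[...,2]
m=(hsv[...,0]>14)&(hsv[...,0]<24)&(hsv[...,1]>60)&(abs(Z-.102)<.006)&(np.hypot(P[...,0]-g[0],P[...,1]-g[1])<.07)
q=P[m]; print(m.sum(),q.mean(0)); r=cv2.minAreaRect(q[:,:2].astype(np.float32)); print(r,cv2.boxPoints(r)); print(env.get_state()["tcp_pos"],env.get_state()["time"],env.get_state()["qpos"])
E
```

```text
0.185 [-0.77937426  0.37852494  0.74044857  1.9546021  -0.31718368  0.92618493
 -1.26637976]
3.326592653589793 [-0.41850526  0.31377357  0.27324198  1.9331099  -0.1058296   0.90836155
  1.66304244]
-0.18 [-0.14480066  0.42628652  1.07521634  1.92776364 -0.43420967  1.044424
 -0.63168909]
2.961592653589793 [ 0.82540812  0.27051688 -0.18153218  1.87086547  0.05717544  1.00518683
  2.01047167]
4209 [0.54742055 0.04175594 0.10211144]
((0.5614185929298401, 0.04618004709482193), (0.0892113447189331, 0.054075196385383606), 8.969198226928711) [[0.5131431  0.06593286]
 [0.5215736  0.01251888]
 [0.60969406 0.02642724]
 [0.6012636  0.07984122]]
[0.54122894 0.04437682 0.26002271] 2.4083 [-0.41945275  0.31394795  0.27235171  1.93269654 -0.10591366  0.9083809
  1.6627657 ]
```

View pics/wrist1.png

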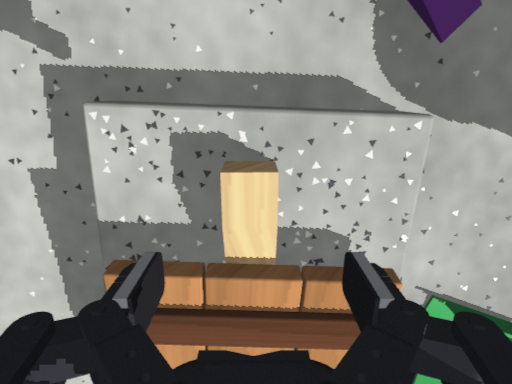

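The wrist view shows the wedge's level top from (222,171) to (278,171) down to about row 228, with nothing in the fingers' way. I'll fit its edges by rays.

```bash
python3 - <<'E'
from h import *
C=cal("wrist"); z=np.load("wrist.npz"); p=z["p"]
hsv=cv2.cvtColor(p,cv2.COLOR_BGR2HSV); m=(hsv[...,0]>12)&(hsv[...,0]<26)&(hsv[...,1]>60)&(hsv[...,2]>170)
L=[];R=[]
for v in range(178,224,3):
    u=np.where(m[v,200:300])[0]+200; L.append(ray(C,u[0]-.5,v,.102)[:2]); R.append(ray(C,u[-1]+.5,v,.102)[:2])
L,R=np.array(L),np.array(R); mid=(L+R)/2
col=m[:,235:265]; v0=np.median([np.where(col[150:,i])[0][0]+150 for i in range(30)])
f=np.polyfit(mid[:,0],mid[:,1],1); fl=np.polyfit(L[:,0],L[:,1],1);fr=np.polyfit(R[:,0],R[:,1],1)
print("yaws",np.arctan([f[0],fl[0],fr[0]]),"width",np.linalg.norm(L-R,axis=1).mean(),"end",v0,ray(C,250,v0,.102),"mid line y at .54",np.polyval(f,.54))
E
```

```text
yaws [0.19136408 0.19043642 0.19221648] width 0.044308951153945224 end 172.0 [0.51865732 0.03731567 0.102     ] mid line y at .54 0.04065121169984856
```

```bash
cat >> h.py <<'E'
YAW=.191; AX=np.array([np.cos(YAW),np.sin(YAW),0]); G0=np.array([.5403,.0407,.140])
def cover():
    C=cal("top"); p,d=camera("top"); Z=cloud("top",C,d)
    hsv=cv2.cvtColor(p,cv2.COLOR_BGR2HSV); P=Z
    o=np.array([.52,.0365])+.085*AX[:2]           # just behind cover's front edge
    r=(P[...,:2]-o); lx=r@AX[:2]; ly=r@np.array([-AX[1],AX[0]])
    m=(abs(lx-.005)<.012)&(abs(ly)<.10)&(hsv[...,0]<25)&(hsv[...,1]>80)&(abs(ly)>.035)
    return p,m.sum(),np.median(P[m][:,2])-.022
E
python3 - <<'E'
from h import *
print("cover",cover()[1:])
env.movel(G0+[0,0,.04],.15,rot=down(YAW+np.pi)); print(env.movel(G0,.05,stop_force=8))
env.grip(.04,60); s=env.get_state(); print(s["opening"],s["tcp_pos"],s["force"],s["time"])
T=s["tcp_pos"].copy(); np.save("T.npy",T)
print("cover",cover()[1:])
env.movel(T-.014*AX,.03); env.dwell(1.0); s=env.get_state(); print(s["opening"],s["tcp_pos"]-T,s["force"],s["time"])
p,*c=cover(); print("cover",c); cv2.imwrite("pics/tug1.png",p)
q,_=camera("side"); cv2.imwrite("pics/side2.png",q)
E
```

```text
cover (np.int64(139), np.float64(0.08490079685119536))
False
0.04318349868099387 [0.54041285 0.04079765 0.1404229 ] [-1.38311692  1.20322575  5.96577428] 4.5583
cover (np.int64(158), np.float64(0.08540980406041485))
0.04325648099263569 [-1.41391925e-02 -2.77558138e-03  1.39389255e-05] [-2.13325017  0.16822673  5.0925401 ] 6.225
cover [np.int64(160), np.float64(0.07995469888654194)]
```

View pics/side2.png

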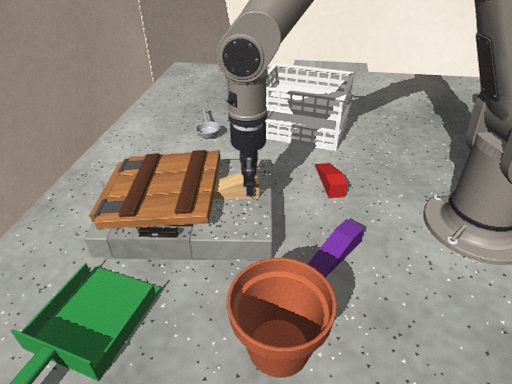

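The side view shows the wedge held at (240,185). The cover dropped 5.4 mm for the 14 mm tug, as the slope predicts (5.1). I'll continue.

```bash
python3 - <<'E'
from h import *
T=np.load("T.npy")
for k in (28,42,56,70,84,95):
    env.movel(T-k*.001*AX,.03); env.dwell(1.0); s=env.get_state(); print(k,s["opening"],s["tcp_pos"]-T,s["force"].round(1),s["time"],cover()[1:])
p,d=camera("side"); cv2.imwrite("pics/side3.png",p)
E
```

```text
28 0.04280038259305613 [-2.78825182e-02 -5.41866575e-03  4.84058026e-06] [-1.6  0.5  5.3] 7.9417 (np.int64(170), np.float64(0.07496500892601626))
42 0.04282661111210398 [-4.16405614e-02 -8.10185691e-03 -1.92249791e-05] [-2.3  0.7  5.5] 9.6083 (np.int64(195), np.float64(0.07117941404586894))
56 0.04351661718312574 [-5.53968994e-02 -1.07380917e-02 -1.64867422e-05] [-1.3  1.   5.5] 11.275 (np.int64(263), np.float64(0.06660613744771918))
70 0.04311913360282464 [-6.96995721e-02 -1.35190882e-02 -3.89433088e-05] [-3.4  1.   7.2] 12.9417 (np.int64(290), np.float64(0.06058783858917586))
84 0.04334941145502979 [-8.32441530e-02 -1.61447675e-02 -3.32334300e-05] [-2.8 -0.4  6.4] 14.6083 (np.int64(284), np.float64(0.06062017157799444))
95 0.04326445418327649 [-9.39714472e-02 -1.82034055e-02 -4.97674810e-05] [-3.  -1.2  5.4] 16.175 (np.int64(286), np.float64(0.06037882978099048))
```

View pics/side3.png

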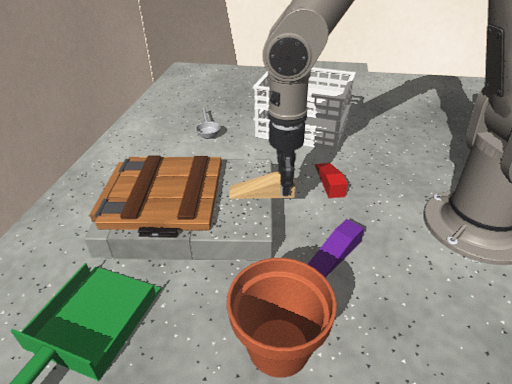

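The cover is shut at about 60.5 mm and the wedge is free: its thin tip at (230,190) is clear of the cover edge at (222,165). I'll lift it and carry it to above the basket.

```bash
python3 - <<'E'
from h import *
s=env.get_state(); t=s["tcp_pos"]
env.grip(.04,80)
env.movel(t+[0,0,.02],.05); env.movel([t[0],t[1],.33],.15)
by=-.18; bx=np.array([np.cos(by),np.sin(by),0]); B=np.array([.4335,-.3935,0])
H=B-.050*bx+[0,0,.33]
env.reach(H,down(by+np.pi)); env.dwell(.3)
s=env.get_state(); print(s["tcp_pos"],H,s["opening"],s["force"],s["time"])
for n in("top","side"):
    p,d=camera(n); cv2.imwrite(f"pics/{n}4.png",p); np.savez(n+"4.npz",p=p,P=cloud(n,cal(n),d))
a=cv2.resize(cv2.imread("pics/top4.png")[120:320,300:500],(400,400)); b=cv2.resize(cv2.imread("pics/side4.png")[30:180,220:370],(400,400)); cv2.imwrite("pics/h4.png",np.hstack([a,b]))
E
```

```text
[ 0.3847458  -0.38402375  0.32999056] [ 0.38430782 -0.38454852  0.33      ] 0.043038117732658296 [ 0.176483   -0.0185889  -1.51453254] 20.15
```

View pics/h4.png

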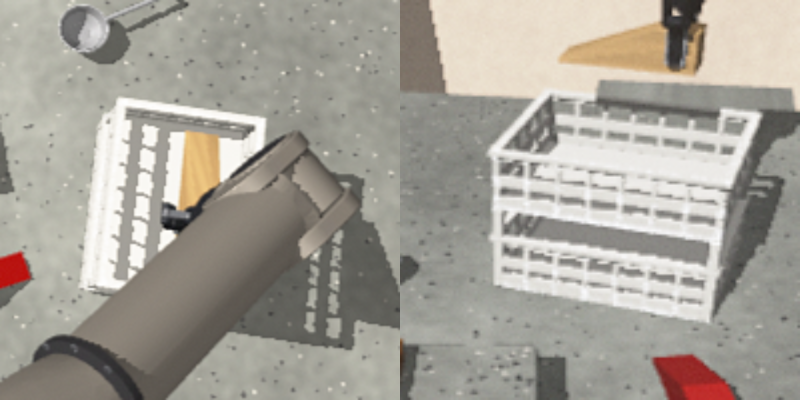

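The wedge is held level and firmly above the basket, roughly over its middle, with the thin end towards the far wall. Now I'll lower it gently.

```bash
python3 - <<'E'
from h import *
t=env.get_state()["tcp_pos"]
env.movel([t[0],t[1],.203],.1); print(env.get_state()["force"])
print(env.movel([t[0],t[1],.181],.015,stop_force=3)); s=env.get_state(); print(s["tcp_pos"],s["force"],s["time"])
env.dwell(.3); env.grip(.065); print(env.get_state()["opening"])
t=env.get_state()["tcp_pos"]; env.movel([t[0],t[1],.23],.05); env.movel([t[0],t[1],.34],.15)
env.reach([.45,-.05,.36],down(.19+np.pi)); env.dwell(.3)
p,d=camera("top"); P=cloud("top",cal("top"),d); cv2.imwrite("pics/end.png",p)
hsv=cv2.cvtColor(p,cv2.COLOR_BGR2HSV)
by=-.18; B=np.array([.4335,-.3935]); m=(hsv[...,0]>10)&(hsv[...,0]<26)&(hsv[...,1]>70)&(hsv[...,2]>110)&(np.hypot(P[...,0]-B[0],P[...,1]-B[1])<.15)
q=P[m]; r=q[:,:2]-B; bx=np.array([np.cos(by),np.sin(by)]); lx=r@bx; ly=r@np.array([-bx[1],bx[0]])
print(m.sum(),np.percentile(lx,[1,99]),np.percentile(ly,[1,99]),np.percentile(q[:,2],[2,50,98]))
mb=(abs(P[...,2]-.17)<.012)&(np.indices(d.shape)[1]>320)&(np.indices(d.shape)[0]>140); print(cv2.minAreaRect(P[mb][:,:2].astype(np.float32)))
print(cover()[1:],env.get_state()["time"],env.get_state()["force"])
E
```

```text
[ 0.49215474  0.63593559 -1.07181958]
True
[ 0.38449655 -0.38434157  0.18553735] [-0.79628581  0.81589862  5.43846839] 22.7417
0.06496309390860948
843 [-0.06966059  0.07633342] [-0.02499564  0.02610356] [0.10576789 0.136495   0.15200028]
((0.4335985779762268, -0.3935123682022095), (0.21071386337280273, 0.2689705193042755), 79.88629150390625)
(np.int64(179), np.float64(0.061083254858808826)) 27.0 [-0.57271851 -0.15872145  0.10678924]
```

View pics/end.png

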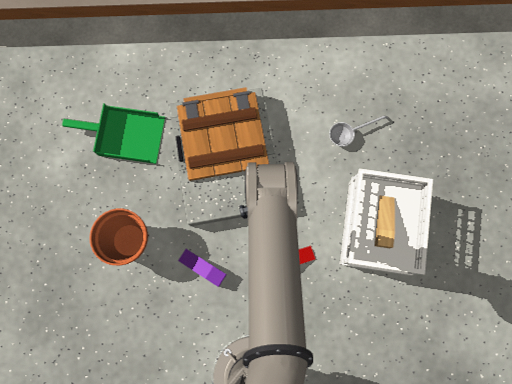

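The wedge lies flat inside the basket at (385,222): centre about 3 mm off along x and 1 mm along y, tops from 106 to 152 mm. The basket hasn't moved, the cover is shut and the arm is clear. Handing in.

```bash
python3 -c "
from h import *
job.job_done()"
```

```text
the job is handed in; nothing more can be done
```

The cover is shut, the wooden wedge lies in the upper tier of the basket, and the job is handed in. `job_done` gives no verdict, so everything below rests on my own measurements.

- **Tugs:** I gripped the wedge at its thick end and drew it out in seven tugs, six of 14 mm and a last one of 11 mm. I held still for 1 s after each. By camera depth, the cover's front edge went from about 85 mm through 80, 75, 71 and 67 to about 61 mm.
- **Placing:** I lowered the wedge until it touched the basket floor; the tool force changed by about 6.5 N from before contact. Then I released it and moved the arm clear.
- **Last checks:**
  - The wedge is flat and within about 3 mm of the basket's middle.
  - The basket moved less than 1 mm.
  - The bystanders look unmoved in the final top view; I did not measure them.
  - The cover reads 61.1 mm.
  - The clock stood at 27 s.

No check failed. One reading was off: the basket measured 270 x 210 mm against the stated 260 x 200 mm, which I put down to edge pixels.

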